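# Key the grinder's upper burr back onto its pin and press it home

## Task

The burr grinder has just been brushed out and its steel upper burr ring has been laid back in the chamber, turned the wrong way so that it stands proud on its seal. With a fingertip against one of its two upright posts, push the ring round until the notch in its rim stands over the locating pin, then press the ring down until it is fully home on its seat. Only push it, gently: do not pinch or lift the ring, do not disturb anything else on the counter, and finish clear of it.

Things in the scene. Friction and masses are not known exactly. Their poses are not given: they have to be found in the camera images.
- grinder: Electric burr grinder, hopper off, black, 173 x 125 mm, 222 mm high to its flat deck, fixed. Origin: on the vertical axis of the round burr chamber, at counter height (z = 0); x axis to the grinder's back, z up. Front 68 mm before the axis, back 105 mm behind. A knurled collar (radius 45 mm inside, 56 outside) rings the chamber mouth, its top 234.5 mm above the counter.
- burr_ring: Upper burr: flat steel ring in the chamber, radius 37 mm, bore radius 16, 5 mm thick. Origin on the chamber axis, at its underside (237 mm above the counter as found, 231 home); x axis to its notch, z up. Two upright posts on top. Starts at any angle but home; turns either way without stops, 1 to 2 N at a post, and stays where left. Turned wrongly it lands on the pin (a firm push gives 1 to 2 mm).
- notch (a point): The middle of the notch in the ring's rim, 36.5 mm from the axis, at the top face of the flat ring. The notch is open outward, 14 mm wide and 10 mm deep, cut right through.
- pin (a point): The domed top of the fixed steel locating pin, 10 mm in diameter, standing upright in the chamber 36.5 mm from the axis on the side of the grinder's front (half of it shows outside the ring's rim; a small steel index rib lies on the collar beside it). Its top is 236.5 mm above the counter. The notch clears it by 2 mm either side.
- post_a (a point): Middle of the top of one of the ring's two upright finger posts: a smooth round steel post, 10 mm in diameter, 11 mm high above the flat ring, its axis 26.5 mm from the chamber axis; a quarter turn anticlockwise (seen from above) from the notch.
- post_b (a point): The same point of the other, equal post, a quarter turn clockwise (seen from above) from the notch.
- burr_seat (a joint): How far the ring has been pressed down, m: 0 as found (standing proud on its rubber seal), 0.006 fully home on its seat, negative if it is lifted. Once the notch is over the pin it goes down against a steady seal drag, about 6 N of push, and stays where it is left.
- brush: Small wooden cleaning brush, 130 x 14 x 12 mm, lying loose across the grinder's top deck behind the collar. Origin under its middle. To be left alone.
- hopper: The bean hopper, clear with a black lid, 120 mm in diameter and 128 mm high, standing loose beside the grinder. Origin under its centre. To be left alone.
- manual_grinder: Stainless hand grinder, 52 mm in diameter, 196 mm high with its crank, standing loose on the other side of the grinder. Origin under its centre. To be left alone.
- canister: Empty steel canister with its screw-top lid on, 101 mm in diameter and 152 mm high. Origin under its centre. To be left alone.
- kettle: Matte black gooseneck kettle, 148 mm in diameter, 132 mm high, on the bamboo tray. Origin under its centre. To be left alone.
- carafe: Glass carafe, 120 mm in diameter, 108 mm high, on the tray. Origin under its centre. To be left alone.
- dripper: White ceramic dripper, 118 mm in diameter, 82 mm high, standing on the carafe. Origin under its centre. To be left alone.
- mug: Speckled stoneware mug, 84 mm in diameter, 90 mm high, on the tray. Origin under its centre. To be left alone.

How it is judged:
On the way, in this order (a step that is already met when the one before it is completed fails the run):
1. the ring is turned until its notch has come to the pin (within 8 mm) (horizontal distance between notch and pin below 0.008 m).
2. the ring is pressed home (value of joint burr_seat above 0.005 m).
At the end, for the whole second after the job is handed in: The ring is at least 5 mm down of its 6 mm travel, its notch within 4.5 mm of the pin, at rest (value of joint burr_seat above 0.005 m and horizontal distance between notch and pin below 0.0045 m and angular speed of burr_ring below 0.1 rad/s); the robot touches nothing.
It fails at once if the ring is lifted more than 4 mm (value of joint burr_seat below -0.004 m).
It fails at once if the ring is squeezed or forced: more than 35 N on it (contact force between the fingers and burr_ring above 35 N).
It fails at once if a post is pinched between the fingers (it stands between them, down past its top, with more than 8 N on it) ((horizontal distance between the grasp point and post_a below 0.006 m and z of the grasp point in the frame of post_a below 0.015 m and contact force between the fingers and burr_ring above 8 N) or (horizontal distance between the grasp point and post_b below 0.006 m and z of the grasp point in the frame of post_b below 0.015 m and contact force between the fingers and burr_ring above 8 N)).
It fails at once if another thing on the counter is moved more than 25 mm (distance of any of brush, hopper, manual_grinder, canister, kettle, carafe, dripper, mug from where it was at the start of the episode above 0.025 m).
It also fails if it takes over 51 s, if anything falls off the work surface, if the arm or the gripper's body presses on something with over 40 N, if the wrist force passes 120 N, or if a joint passes its speed limit or range.

## Robot

A 6-joint arm with a two-finger parallel gripper is mounted at the origin on the work surface. World frame = base frame: x ahead of the robot, y to its left, z up, the work surface at z = 0. Lengths are in m, angles in rad, forces in N, time in s.
With the tool pointing down it reaches from about 0.35 to 0.875 m from the base axis. Payload 4.2 kg.
Tool frame: the origin (TCP) lies midway between the tips of the shut fingers; the grasp point (between the pads) lies 19 mm behind it; z points along the fingers, y is the direction in which the jaws open and shut (so a half turn about z gives the same grasp; the last joint's range is limited). The gripper opens to 85 mm and grips with 20 to 120 N. Pads are 22 mm wide; open, the fingers measure 114 mm over their backs; the gripper's body (76 mm by 85 mm) begins 54 mm behind the grasp point. The pads swing forward as they close: fully open they stand 13 mm farther back than shut.
Start: joints at [1.398, 0.385, 0.008, 0, -1.194, -0.259], TCP at [0.262, 0.568, 0.231] pointing down, gripper open.
Joint ranges: [-3.14, 3.14], [-1.21, 2.06], [-1.07, 1.41], [-3.16, 2.05], [-2.99, -0.16], [-3.1, 3.1]. Speed limits (rad/s): [2.79, 2.79, 3.14, 3.14, 3.14, 3.14].

## Interface

Orientations are given as a 3x3 rotation matrix whose columns are the frame's x, y, z axes.
In Python, from workcell import readout, camera, job gives the robot as it stands.
- The arm moves only by the shell command python3 -m pendant 'ROWS' [FORCE]. ROWS is JSON, a list of rows, each a list of 7 numbers: the shift along the tool's x, y, z in m, then the turn, a rotation vector about the tool's x, y, z in degrees, then the finger opening in m, from 0 to 0.0854. In form: [[x, y, z, rx, ry, rz, fingers], ...]. A call has 1 to 8 rows; each row shifts and turns the pose as measured when the row begins, along the tool's axes as they then stand; what a row does not reach is not made up. A row lasts 1/10 s, in which the tool goes at most 50 mm and 8.59 degrees, less where a joint would pass 70% of its speed; a pose out of reach is approached as far as the arm can. A call with a gripper value outside its range is refused whole. The fingers move at their own pace and stop on an object; FORCE is the grip in N (left out, the last holds). Time passes only in rows, so rows that do not move let the fingers close. It gives the time, the measured TCP pose, the force and the opening at its end, in the units of the state.
- readout.sense(): the state, without advancing time (a new reading comes with each control period).
- camera(name): name is "scene" or "top" or "wrist"; returns a dict with "image" (420x560x3 uint8, red, green, blue), "range_z" (420x560 float32, m along the optical axis (not along the pixel's ray), 0 where there is no reading), "camera_matrix" (3x3 intrinsics, pixels), "position" and "rotation" of the camera in the world. Camera axes: x right, y down, z forward; pixel columns grow to the right and rows downward; lengths in m; the calibration is good to about 2 mm. A picture is of the moment at which its call begins.
- job.hand_in(): hands the job in, once; it reports no verdict.
The state is a dict: "time": time; "joint_positions": joint angles; "qvel": joint speeds; "tau": joint torques, N m; "tcp_pos": TCP position; "eef_rot": TCP orientation; "ft_force": force on the tool from outside, world axes, zero at the start; "wrist_torque": the same for the moment, N m; "finger_gap": finger opening in m.
Only numpy, scipy, OpenCV 4.12 (cv2) and the standard library are available. Lean on these libraries where they do the work, as an engineer would, in place of code of your own. Each camera call takes 0.05 s, during which the arm holds its last target. There are 200 camera calls.

## Working session

There is one attempt and no reset: what is moved stays moved. The work goes in short steps, Python scripts to look and compute and a shell command to move; the robot and the scene stay as the last step left them, time stands still between calls to the robot, and variables do not carry over. Pictures are saved under pics/ and viewed, about 8 in all and at most 12, crops included, and the job is handed in when it is done.

```bash
mkdir -p pics; ls
cat > h.py <<'E'
import numpy as np, cv2
from workcell import readout, camera, job
def snap(n,f,crop=None,s=1):
    c=camera(n); np.savez(f'pics/{f}.npz',**c); im=c['image'][...,::-1]
    if crop: r0,r1,c0,c1=crop; im=im[r0:r1,c0:c1]
    im=cv2.resize(im,None,fx=s,fy=s,interpolation=cv2.INTER_CUBIC); cv2.imwrite(f'pics/{f}.png',im); return c
def pt(c,u,v,z=None):
    "world point of pixel; by range, or on the plane z"
    K=c['camera_matrix'];d=np.linalg.inv(K)@[u,v,1.]; R=c['rotation'];p=c['position']
    w=R@d; t=c['range_z'][int(v),int(u)] if z is None else (z-p[2])/w[2]
    return p+w*t
def proj(c,P):
    q=c['camera_matrix']@(c['rotation'].T@(np.asarray(P)-c['position'])); return q[:2]/q[2]
E
python3 - <<'E'
from h import *
np.set_printoptions(precision=3,suppress=True)
s=readout.sense(); print(s)
a=snap('top','t0');b=snap('scene','s0')
cv2.imwrite('pics/both.png',cv2.resize(np.hstack([a['image'],b['image']])[...,::-1],(800,300)))
print(a['position'],b['position'],a['rotation'])
E
```

```text
pics
{'time': 0.0, 'joint_positions': array([ 1.398,  0.386,  0.007, -0.   , -1.194, -0.259]), 'qvel': array([ 0.   ,  0.002,  0.001, -0.001,  0.001, -0.001]), 'tau': array([  0.   , -39.229,  18.84 ,   4.186,  -0.005,  -0.   ]), 'tcp_pos': array([0.261, 0.567, 0.23 ]), 'eef_rot': array([[ 0.908, -0.419, -0.001],
       [-0.419, -0.908, -0.002],
       [ 0.   ,  0.002, -1.   ]]), 'ft_force': array([ 0.688,  0.241, -0.11 ]), 'wrist_torque': array([ 0.013, -0.003,  0.008]), 'finger_gap': 0.08551509614359326}
[0.189 0.012 1.861] [1.535 0.239 1.146] [[-0.006 -0.981  0.195]
 [-1.     0.006 -0.001]
 [ 0.    -0.195 -0.981]]
```

View pics/t0.png

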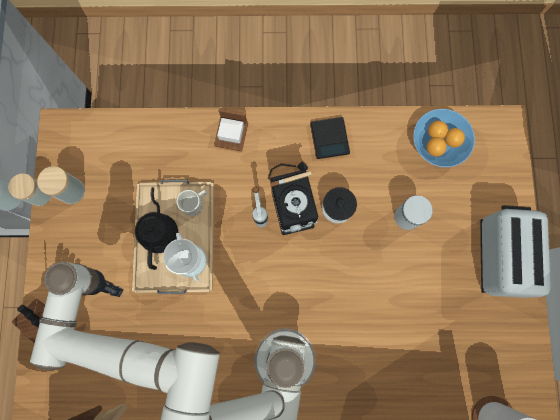

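View pics/s0.png

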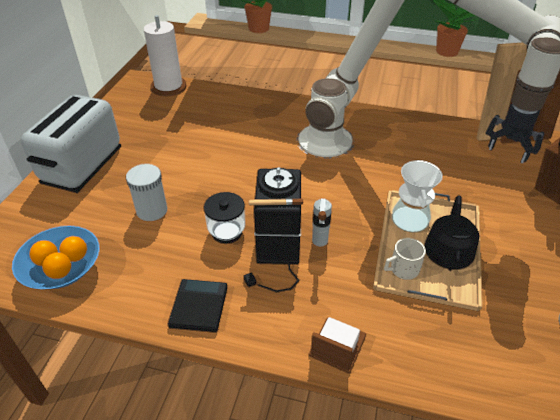

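The top view shows the grinder with its ring centred near (296,203). The front faces the robot at (296,230), the brush is behind at (295,178), the hopper is at (340,205) and the hand grinder at (260,213). The scene view shows the ring near (278,179).

Run:
```python
from h import *
np.set_printoptions(precision=3,suppress=True)
t=dict(np.load('pics/t0.npz'));s=dict(np.load('pics/s0.npz'))
for u,v in [(296,203),(296,228),(282,178)]: print(pt(t,u,v,.24),pt(t,u,v))
print(pt(s,278,179,.24),pt(s,278,179))
A=cv2.resize(t['image'][160:245,240:350],None,fx=5,fy=5,interpolation=cv2.INTER_CUBIC)
B=cv2.resize(s['image'][155:215,240:320],None,fx=5,fy=5,interpolation=cv2.INTER_CUBIC)
im=np.zeros((730,800,3),np.uint8);im[:425,:550]=A;im[425:725,:400]=B
cv2.imwrite('pics/c0.png',cv2.resize(im,(657,600))[...,::-1])
```

```text
[ 0.517 -0.04   0.24 ] [ 0.518 -0.04   0.233]
[ 0.434 -0.039  0.24 ] [ 0.441 -0.041  0.193]
[0.602 0.005 0.24 ] [0.607 0.005 0.217]
[ 0.527 -0.039  0.24 ] [ 0.523 -0.041  0.236]
```

View pics/c0.png

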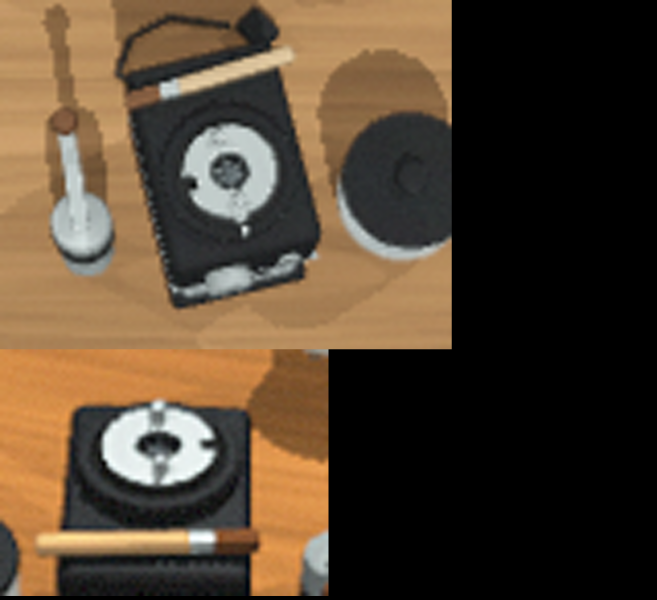

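```bash
python3 -m pendant '[[0,0,-0.05,0,0,0,0],[0,0,-0.05,0,0,0,0],[0,0,-0.05,0,0,0,0],[0,0,-0.05,0,0,0,0],[0.034,0.031,0,0,0,0,0],[0.034,0.031,0,0,0,0,0],[0.034,0.031,0,0,0,0,0],[0.034,0.031,0,0,0,0,0]]' 20
python3 -m pendant '[[0.034,0.031,0,0,0,0,0],[0.034,0.031,0,0,0,0,0],[0.034,0.031,0,0,0,0,0],[0.034,0.031,0,0,0,0,0],[0.034,0.031,0,0,0,0,0],[0.034,0.031,0,0,0,0,0],[0.034,0.031,0,0,0,0,0],[0,0,0,0,0,0,0]]'
```

```text
time: 0.9
tcp_pos: [0.333, 0.3982, 0.4324]
eef_rot: [[0.911, -0.413, -0.005], [-0.413, -0.911, -0.014], [0.001, 0.015, -1.0]]
ft_force: [1.1, -0.3, 1.0]
finger_gap: 0.0001
time: 1.7
tcp_pos: [0.4621, 0.0848, 0.4341]
eef_rot: [[0.91, -0.415, -0.008], [-0.415, -0.91, -0.015], [-0.001, 0.017, -1.0]]
ft_force: [0.6, 0.1, 0.2]
finger_gap: 0.0002
```

```bash
python3 -m pendant '[[0.034,0.03,0,0,0,0,0],[0.034,0.03,0,0,0,0,0],[0.034,0.03,0,0,0,8.5,0],[0,0,0,0,0,8.5,0],[0,0,0,0,0,8.5,0],[0,0,0,0,0,8.5,0],[0,0,0,-0.4,0.4,8.5,0],[0,0,0,-0.4,0,8.5,0]]'
python3 - <<'E'
from h import *
np.set_printoptions(precision=3,suppress=True)
c=snap('wrist','w1'); s=readout.sense(); print(s['tcp_pos'],s['eef_rot'],s['joint_positions'],c['position'],c['rotation'])
E
```

```text
time: 2.5
tcp_pos: [0.5189, -0.0431, 0.4304]
eef_rot: [[0.243, -0.97, -0.027], [-0.97, -0.243, -0.025], [0.018, 0.032, -0.999]]
ft_force: [0.2, 0.9, -0.6]
finger_gap: 0.0006
[ 0.519 -0.043  0.43 ] [[ 0.24  -0.97  -0.027]
 [-0.971 -0.239 -0.025]
 [ 0.018  0.033 -0.999]] [ 0.24   0.145  0.158  0.018 -1.616  0.002] [ 0.543 -0.12   0.574] [[-0.97  -0.222 -0.104]
 [-0.243  0.926  0.289]
 [ 0.032  0.306 -0.952]]
```

View pics/w1.png

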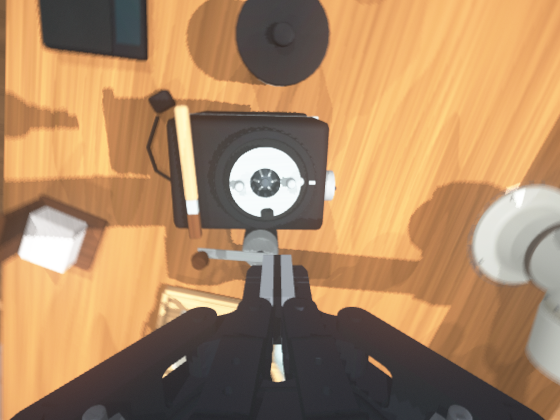

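The wrist view shows the ring at (266,182), its notch at (267,213), the posts near (238,186) and (293,183), and the pin/rib at (303-313,182). I'll zoom in to fix these.

Run:
```python
from h import *
c=dict(np.load('pics/w1.npz'))
cv2.imwrite('pics/c1.png',cv2.resize(c['image'][135:235,210:340,::-1],None,fx=6,fy=6,interpolation=cv2.INTER_CUBIC))
```

```text
(no output)
```

View pics/c1.png

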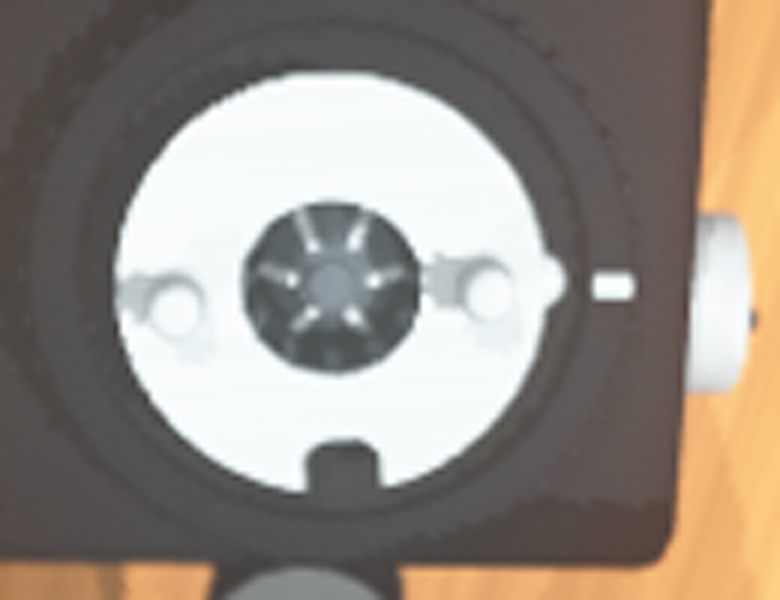

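```bash
cat >> h.py <<'E'
def pts(c,o,s,L):
    return {k:pt(c,o[0]+(x+.5)/s-.5,o[1]+(y+.5)/s-.5,z) for k,(x,y,z) in L.items()}
def ang(a,o): return np.degrees(np.arctan2(a[1]-o[1],a[0]-o[0]))%360, np.hypot(*(a-o)[:2])
E
python3 - <<'E'
from h import *
np.set_printoptions(precision=4,suppress=True)
c=dict(np.load('pics/w1.npz'))
P=pts(c,(210,135),6,dict(ring=(331,283,.242),rib=(613,285,.2355),pin=(564,281,.236),notch=(343,467,.242),pa=(487,293,.253),pb=(180,307,.253)))
o=(P['pa']+P['pb'])/2
for k,p in P.items(): print(k,p,ang(p,o),ang(p,P['ring']))
print(o)
# check height: range
for x,y in [(331,130),(487,293),(180,307)]: print(pt(c,210+x/6,135+y/6))
t=dict(np.load('pics/t0.npz')); print(pt(t,295.7,201.3,.242))
E
```

```text
ring [ 0.5249 -0.0401  0.242 ] (np.float64(351.3961505351067), np.float64(0.0005211267938645316)) (np.float64(0.0), np.float64(0.0))
rib [ 0.4761 -0.0498  0.2355] (np.float64(191.53146872553782), np.float64(0.04934885926635137)) (np.float64(191.32523398920353), np.float64(0.049838458814225585))
pin [ 0.4848 -0.0486  0.236 ] (np.float64(192.2848810461347), np.float64(0.0405537165738312)) (np.float64(192.02547800670854), np.float64(0.041041012734867564))
notch [ 0.5151 -0.0079  0.242 ] (np.float64(106.23663268216376), np.float64(0.03345545715985787)) (np.float64(107.04122406751085), np.float64(0.03367769962401291))
pa [ 0.4997 -0.0472  0.253 ] (np.float64(196.2696593433888), np.float64(0.025692519084848396)) (np.float64(195.7896869504567), np.float64(0.02616622353308299))
pb [ 0.5491 -0.0328  0.253 ] (np.float64(16.269659343388863), np.float64(0.025692519084848344)) (np.float64(16.767626627113366), np.float64(0.025220685282876364))
[ 0.5244 -0.04    0.253 ]
[ 0.5306 -0.0656  0.2424]
[ 0.4993 -0.0469  0.2532]
[ 0.5486 -0.0326  0.2534]
[ 0.5222 -0.0392  0.242 ]
```

```bash
python3 -m pendant '[[-0.022,0.021,0,1.9,-1.0,-2.4,0],[0,0,0.045,0,0,0,0],[0,0,0.045,0,0,0,0],[0,0,0.04,0,0,0,0],[0,0,0,0,0,0,0]]'
cat > goal.py <<'E'
from h import *
import sys
# offset of tool from pose relative to ring: args theta(post angle) tangential offset mm, z
np.set_printoptions(precision=4,suppress=True)
O=np.array([.5245,-.0401]); th,tn,z=map(float,sys.argv[1:4]); a=np.radians(th)
u=np.array([np.cos(a),np.sin(a)]);t=np.array([-u[1],u[0]])
g=np.r_[O+.0265*u+tn/1e3*t,z]; s=readout.sense(); R=s['eef_rot'];p=s['tcp_pos']
Rg=np.column_stack([np.r_[t,0],np.r_[u,0],[0,0,-1]])
print('t',s['time'],'f',s['ft_force'],'tcp',p,'shift mm',R.T@(g-p)*1e3,'turn',np.degrees(cv2.Rodrigues(R.T@Rg)[0].ravel()))
d=p[:2]-O; print('tool now: radial',d@u*1e3,'tang',d@t*1e3,'yaw',np.degrees(np.arctan2(R[1,0],R[0,0])))
E
python3 goal.py 196.4 -22 .247
```

```text
time: 3.05
tcp_pos: [0.4924, -0.0233, 0.296]
eef_rot: [[0.296, -0.955, 0.003], [-0.955, -0.296, 0.003], [-0.002, -0.003, -1.0]]
ft_force: [0.0, -0.2, -0.3]
finger_gap: 0.0001
t 3.05 f [ 0.0103 -0.2383 -0.3076] tcp [ 0.4924 -0.0233  0.296 ] shift mm [ 3.2752  0.7058 48.985 ] turn [-0.1922  0.1368  0.7903]
tool now: radial 26.002963429234757 tang -25.166521608539465 yaw -72.8094918700164
```

```bash
python3 -m pendant '[[0.001,0.001,0.025,0,0,0,0],[0,0,0.018,0,0,0,0],[0,0,0.006,0,0,0,0],[0,0,0,0,0,0,0]]'; python3 goal.py 196.4 -22 .247
```

```text
time: 3.45
tcp_pos: [0.4962, -0.0234, 0.2526]
eef_rot: [[0.304, -0.952, 0.012], [-0.953, -0.304, 0.002], [0.002, -0.012, -1.0]]
ft_force: [-0.7, 0.3, -0.3]
finger_gap: 0.0
t 3.45 f [-0.6706  0.3467 -0.3   ] tcp [ 0.4962 -0.0234  0.2526] shift mm [1.9627 4.1579 5.5067] turn [-0.7138 -0.0911  1.3247]
tool now: radial 22.457607420852682 tang -24.066263055563365 yaw -72.27588493504093
```

```bash
python3 -m pendant '[[0.002,0.004,0.004,-0.7,0,1.3,0],[0,0.001,0.003,0,0,0,0],[0,0,0,0,0,0,0]]'; python3 goal.py 196.4 -22 .247
```

```text
time: 3.75
tcp_pos: [0.4942, -0.0266, 0.2492]
eef_rot: [[0.283, -0.959, 0.007], [-0.959, -0.283, -0.001], [0.003, -0.006, -1.0]]
ft_force: [-0.3, 0.0, -0.3]
finger_gap: -0.0001
t 3.75 f [-0.2547  0.0098 -0.325 ] tcp [ 0.4942 -0.0266  0.2492] shift mm [-0.4775  1.2378  2.1941] turn [-0.3618 -0.1677  0.011 ]
tool now: radial 25.275990327946143 tang -21.529198441458043 yaw -73.58952898893172
```

```bash
python3 -m pendant '[[0.0025,0.001,0.002,-0.3,0,0,0],[0.003,0,0,0,0,0,0],[0.0029,0.0015,0,0,0,-6,0],[0.0029,0.0015,0,0,0,-6,0],[0,0,0,0,0,0,0]]'; python3 goal.py 208.4 -16 .247
```

```text
time: 4.25
tcp_pos: [0.494, -0.0385, 0.2478]
eef_rot: [[0.482, -0.876, 0.002], [-0.876, -0.482, 0.0], [0.001, -0.002, -1.0]]
ft_force: [1.0, 1.1, 0.9]
finger_gap: -0.0002
t 4.25 f [0.9595 1.0888 0.9118] tcp [ 0.494  -0.0385  0.2478] shift mm [-0.0788  0.4648  0.8429] turn [-0.1224 -0.0603  0.4183]
tool now: radial 26.036416168023848 tang -15.925455565466002 yaw -61.1817663573057
```

```bash
python3 -m pendant '[[0.0029,0.002,0.001,0,0,-5.6,0],[0.0029,0.0016,0,0,0,-6,0],[0.0029,0.0016,0,0,0,-6,0],[0.0029,0.0016,0,0,0,-6,0],[0,0,0,0,0,0,0]]'; python3 goal.py 232.4 -16 .247
```

```text
time: 4.75
tcp_pos: [0.4957, -0.051, 0.2471]
eef_rot: [[0.795, -0.607, 0.002], [-0.607, -0.795, 0.003], [0.0, -0.004, -1.0]]
ft_force: [0.2, 0.8, 0.6]
finger_gap: -0.0003
t 4.75 f [0.1934 0.7669 0.5935] tcp [ 0.4957 -0.051   0.2471] shift mm [0.1792 0.3395 0.123 ] turn [-0.2089 -0.011   0.2309]
tool now: radial 26.161631580889654 tang -16.180552247589976 yaw -37.369147786830695
```

```bash
python3 -m pendant '[[0.003,0.0018,0,0,0,-5.8,0],[0.0029,0.0016,0,0,0,-6,0],[0.0029,0.0016,0,0,0,-6,0],[0.0029,0.0016,0,0,0,-6,0],[0.0029,0.0016,0,0,0,-6,0],[0.0029,0.0016,0,0,0,-6,0],[0,0,0,0,0,0,0]]'; python3 goal.py 268.4 -16 .247
python3 - <<'E'
from h import *
c=snap('wrist','w2'); d=snap('top','t2')
a=cv2.resize(d['image'][175:235,260:340],None,fx=5,fy=5,interpolation=cv2.INTER_CUBIC)
im=np.zeros((600,800,3),np.uint8);im[:300,:400]=a;im[:300,400:]=cv2.resize(c['image'],(400,300)); 
q=proj(c,[.5245,-.0401,.242]);print(q);x=int(np.clip(q[0]-66,0,428));y=int(np.clip(q[1]-25,0,370));print(x,y)
im[300:]=cv2.resize(c['image'][y:y+50,x:x+133],(800,300),interpolation=cv2.INTER_CUBIC)
cv2.imwrite('pics/c2.png',im[...,::-1])
E
```

```text
time: 5.45
tcp_pos: [0.5055, -0.0662, 0.2468]
eef_rot: [[0.999, -0.031, -0.004], [-0.031, -1.0, 0.003], [-0.004, -0.003, -1.0]]
ft_force: [0.7, -0.0, -0.7]
finger_gap: -0.0001
t 5.45 f [ 0.6553 -0.0099 -0.6994] tcp [ 0.5055 -0.0662  0.2468] shift mm [ 2.288  -0.1139 -0.2543] turn [-0.1918  0.2544 -0.1969]
tool now: radial 26.60517601162293 tang -18.289471724914538 yaw -1.7964535377521726
[221.60902067 233.31225317]
155 208
```

View pics/c2.png

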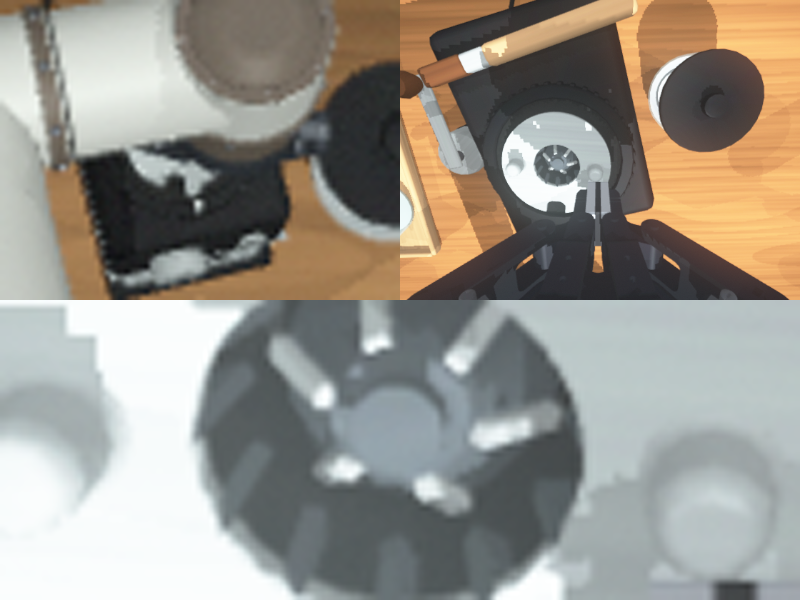

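The wrist view now shows both posts, at about (274,297) and (162,284) in full-image pixels, and the notch at (217,290). It needs roughly 15° more. I'll get the post tops from the range image.

```bash
cat >> h.py <<'E'
def posts(c,O=(.5245,-.0401)):
    "top centres of the two posts from range, split by angle"
    v,u=np.mgrid[:420,:560]; K=c['camera_matrix']; z=c['range_z']
    d=np.stack([(u-K[0,2])/K[0,0]*z,(v-K[1,2])/K[1,1]*z,z],-1)
    P=d@c['rotation'].T+c['position']; r=np.hypot(P[...,0]-O[0],P[...,1]-O[1])
    m=((z>0)&(P[...,2]>.2515-.006*POST_DOWN)&(P[...,2]<.2555)&(r>.018)&(r<.035)).astype(np.uint8)
    n,l,st,ce=cv2.connectedComponentsWithStats(m)
    for i in range(1,n):
        if st[i,4]>15:
            q=P[l==i]; e,rad=cv2.minEnclosingCircle(q[:,:2].astype(np.float32)*1e3)
            e=np.array(e)/1e3; print('post n',st[i,4],'px',ce[i],'xyz',np.r_[e,q[:,2].mean()],'rad',rad,'ang',ang(e,np.array(O)))
POST_DOWN=0
E
python3 - <<'E'
from h import *
np.set_printoptions(precision=4,suppress=True)
for f in('w1','w2'): print(f); posts(dict(np.load(f'pics/{f}.npz')))
E
```

```text
w1
post n 59 px [290.7458 184.0847] xyz [ 0.4996 -0.0464  0.2527] rad 4.556187629699707 ang (np.float64(194.23654621903174), np.float64(0.025721458419885174))
post n 60 px [238.1833 187.2333] xyz [ 0.5503 -0.0308  0.2529] rad 4.487260818481445 ang (np.float64(19.88240722157691), np.float64(0.0273830244332454))
w2
post n 270 px [157.0852 237.8778] xyz [ 0.5277 -0.0127  0.2528] rad 4.599592685699463 ang (np.float64(83.39799657493184), np.float64(0.027571809478556173))
post n 251 px [272.4343 245.9044] xyz [ 0.5222 -0.0649  0.2528] rad 4.67491340637207 ang (np.float64(264.68314183775817), np.float64(0.024918329242235828))
post n 108 px [276.1574 257.5741] xyz [ 0.5164 -0.0666  0.2535] rad 6.6061601638793945 ang (np.float64(253.0070759756556), np.float64(0.027745436225333164))
post n 31 px [256.1613 266.0323] xyz [ 0.5129 -0.057   0.2541] rad 2.3573458194732666 ang (np.float64(235.58457221351068), np.float64(0.02051002015537416))
```

```bash
python3 -m pendant '[[0.003,0.0010,0,0,0,-4,0],[0.003,0.001,0,0,0,-4,0],[0,0,0,0,0,0,0]]'; python3 goal.py 280 -16.2 .247
```

```text
time: 5.85
tcp_pos: [0.51, -0.0685, 0.2467]
eef_rot: [[0.995, 0.102, -0.007], [0.102, -0.995, 0.002], [-0.007, -0.003, -1.0]]
ft_force: [0.3, -0.7, -0.6]
finger_gap: 0.0003
t 5.85 f [ 0.2815 -0.6542 -0.6421] tcp [ 0.51   -0.0685  0.2467] shift mm [ 3.0865  0.8724 -0.3093] turn [-0.196   0.3855 -4.1437]
tool now: radial 25.405750376860738 tang -19.217401901593867 yaw 5.85694271819885
```

```bash
python3 -m pendant '[[0.002,0.0008,0,0,0,-3,0],[0.0015,0.0004,0,0,0.3,-1,0],[0,0,0,0,0,0,0]]'; python3 goal.py 280 -16.2 .247
python3 - <<'E'
from h import *
np.set_printoptions(precision=4,suppress=True)
c=snap('wrist','w3'); posts(c)
E
```

```text
time: 6.15
tcp_pos: [0.5127, -0.0693, 0.2467]
eef_rot: [[0.986, 0.164, -0.003], [0.164, -0.986, 0.003], [-0.003, -0.004, -1.0]]
ft_force: [-0.0, -0.0, -0.8]
finger_gap: -0.0002
t 6.15 f [-0.0297 -0.0408 -0.8155] tcp [ 0.5127 -0.0693  0.2467] shift mm [ 0.5288 -0.1775 -0.3458] turn [-0.2022  0.1472 -0.57  ]
tool now: radial 26.67099751831083 tang -16.73137103466546 yaw 9.43021691126708
post n 260 px [156.9808 243.3   ] xyz [ 0.5212 -0.0127  0.2528] rad 4.823775291442871 ang (np.float64(96.9067326262136), np.float64(0.02762667840075623))
post n 384 px [273.4089 249.3932] xyz [ 0.5269 -0.0671  0.253 ] rad 7.568631649017334 ang (np.float64(274.97567575836524), np.float64(0.027099349943535127))
post n 30 px [256.1667 266.0333] xyz [ 0.518  -0.0589  0.254 ] rad 2.366485357284546 ang (np.float64(251.01509277171473), np.float64(0.01988244811065328))
```

```bash
python3 -m pendant '[[0.0017,0.0003,0,0,0,-2,0],[0,0,0,0,0,0,0]]'; python3 goal.py 281.7 -16.2 .247
python3 -m pendant '[[-0.006,0,-0.01,0,0,0,0],[0,0,-0.04,0,0,0,0],[0,0,-0.04,0,0,0,0],[0,0,-0.02,0,0,0,0],[0,0,0,0,0,0,0]]'
python3 - <<'E'
from h import *
np.set_printoptions(precision=4,suppress=True)
c=snap('wrist','w4'); posts(c)
q=proj(c,[.5245,-.0401,.242]).astype(int); x,y=q[0]-60,q[1]-45;print(q,x,y)
cv2.imwrite('pics/c4.png',cv2.resize(c['image'][y:y+90,x:x+120,::-1],None,fx=6.5,fy=6.5,interpolation=cv2.INTER_CUBIC))
E
```

```text
time: 6.4
tcp_pos: [0.5139, -0.0696, 0.2466]
eef_rot: [[0.981, 0.196, -0.004], [0.196, -0.981, 0.002], [-0.003, -0.003, -1.0]]
ft_force: [-0.0, -0.9, 0.4]
finger_gap: -0.0001
t 6.4 f [-0.0035 -0.9255  0.3628] tcp [ 0.5139 -0.0696  0.2466] shift mm [ 0.1592 -0.192  -0.3564] turn [-0.1798  0.1842 -0.4115]
tool now: radial 26.68971075817955 tang -16.361673365885945 yaw 11.288795382037623
time: 6.9
tcp_pos: [0.5075, -0.0711, 0.3631]
eef_rot: [[0.982, 0.189, 0.0], [0.189, -0.982, 0.003], [0.001, -0.003, -1.0]]
ft_force: [-0.4, 0.1, -0.5]
finger_gap: 0.0001
post n 99 px [206.8687 172.7374] xyz [ 0.5198 -0.0127  0.2529] rad 4.578310966491699 ang (np.float64(99.82211844988116), np.float64(0.027793035395252418))
post n 91 px [273.8681 173.3077] xyz [ 0.5292 -0.0642  0.253 ] rad 4.576164722442627 ang (np.float64(281.09156541363467), np.float64(0.024551755755539664))
[243 170] 183 125
```

View pics/c4.png

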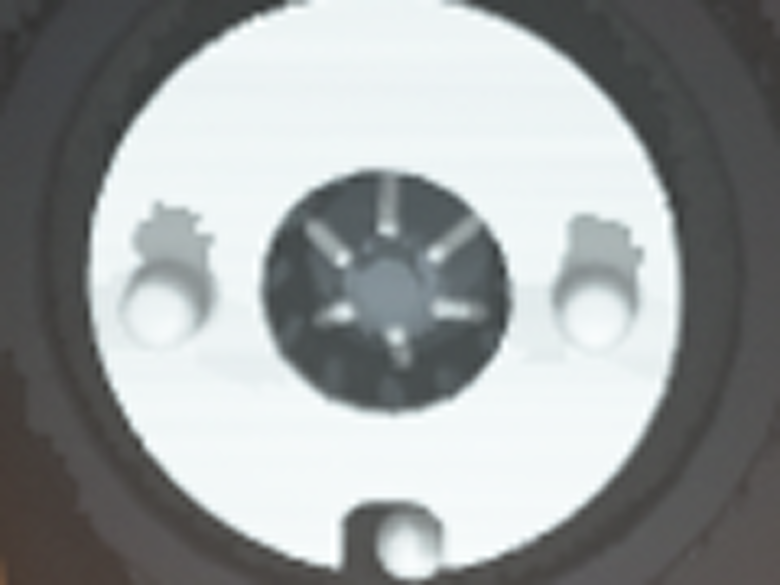

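The close view shows the pin, at crop (411,547), inside the notch but right of its middle (392). It needs a little more anticlockwise turn.

```bash
python3 - <<'E'
from h import *
np.set_printoptions(precision=4,suppress=True)
c=dict(np.load('pics/w4.npz'));print(c['position'])
P=pts(c,(183,125),6.5,dict(ring=(386,290,.242),n1=(344,545,.242),n2=(442,545,.242),pin=(411,547,.236),pa=(594,312,.253),pb=(162,310,.253)))
o=(P['pa']+P['pb'])/2; print(o)
for k,p in P.items(): print(k,p,ang(p,o),ang(p,P['ring']))
E
python3 goal.py 284 -16.2 .247
```

```text
[ 0.5894 -0.056   0.5058]
[ 0.5253 -0.0388  0.253 ]
ring [ 0.5253 -0.0387  0.242 ] (np.float64(69.35859380206328), np.float64(0.00018773468535048085)) (np.float64(0.0), np.float64(0.0))
n1 [ 0.4907 -0.0386  0.242 ] (np.float64(179.55489294543634), np.float64(0.03453620905504092)) (np.float64(179.84664628641823), np.float64(0.03460147071377034))
n2 [ 0.4932 -0.0511  0.242 ] (np.float64(200.96771327231613), np.float64(0.03437391031554777)) (np.float64(201.20083705079824), np.float64(0.03449886020042977))
pin [ 0.4899 -0.047   0.236 ] (np.float64(193.00913741574607), np.float64(0.03628594444672306)) (np.float64(193.25519224889433), np.float64(0.03639030869790258))
pa [ 0.5301 -0.0645  0.253 ] (np.float64(280.6833381952252), np.float64(0.026066315742350812)) (np.float64(280.47011639614203), np.float64(0.026226866773393843))
pb [ 0.5204 -0.0132  0.253 ] (np.float64(100.68333819522519), np.float64(0.026066315742350812)) (np.float64(100.89919984656372), np.float64(0.025906130174819027))
t 6.95 f [ 0.1998  0.5635 -1.1799] tcp [ 0.5069 -0.071   0.3618] shift mm [  8.5251   0.6484 114.7376] turn [-0.1887  0.0793 -3.0905]
tool now: radial 25.77500624735706 tang -24.529102364089933 yaw 10.909589641520778
```

```bash
python3 -m pendant '[[0.0,0.001,0.045,0,0,-2,0],[0,0,0.04,0,0,0,0],[0,0,0.025,0,0,0,0],[0,0,0.004,0,0,0,0],[0,0,0,0,0,0,0]]'; python3 goal.py 283.1 -15.8 .247
```

```text
time: 7.45
tcp_pos: [0.5046, -0.0715, 0.2422]
eef_rot: [[0.975, 0.221, -0.003], [0.221, -0.975, 0.004], [-0.002, -0.005, -1.0]]
ft_force: [-0.3, 0.4, 1.0]
finger_gap: 0.0001
t 7.45 f [-0.2917  0.391   1.0065] tcp [ 0.5046 -0.0715  0.2422] shift mm [10.6566  0.3073 -4.8649] turn [-0.2734  0.1015 -0.3135]
tool now: radial 26.11120310410019 tang -26.463312214925253 yaw 12.786717541851692
```

```bash
python3 -m pendant '[[0,0,-0.005,0,0,0,0],[0.004,0,0,0,0,0,0],[0.004,0,0,0,0,0,0],[0.0015,0,0,0,0,0,0],[0,0,0,0,0,0,0]]'; python3 goal.py 283.1 -15.8 .247
```

```text
time: 7.95
tcp_pos: [0.5168, -0.0693, 0.2522]
eef_rot: [[0.975, 0.221, 0.005], [0.221, -0.975, 0.004], [0.006, -0.003, -1.0]]
ft_force: [-1.0, -0.3, 1.1]
finger_gap: 0.0001
t 7.95 f [-0.9536 -0.2848  1.1302] tcp [ 0.5168 -0.0693  0.2522] shift mm [-1.7215 -0.1657  5.2391] turn [-0.1809 -0.3197 -0.3186]
tool now: radial 26.691702375805676 tang -14.108761131816308 yaw 12.78090606509287
```

```bash
python3 -m pendant '[[-0.008,0,-0.01,0,0,0,0],[0,0,-0.04,0,0,0,0],[0,0,-0.04,0,0,0,0],[0,0,-0.02,0,0,0,0],[0,0,0,0,0,0,0]]'
python3 - <<'E'
from h import *
np.set_printoptions(precision=4,suppress=True)
c=snap('wrist','w5'); posts(c)
q=proj(c,[.5245,-.0401,.242]).astype(int); x,y=q[0]-60,q[1]-45;print(q,x,y)
cv2.imwrite('pics/c5.png',cv2.resize(c['image'][y:y+90,x:x+120,::-1],None,fx=6.5,fy=6.5,interpolation=cv2.INTER_CUBIC))
E
```

```text
time: 8.45
tcp_pos: [0.506, -0.0724, 0.3686]
eef_rot: [[0.975, 0.221, 0.005], [0.221, -0.975, 0.004], [0.006, -0.003, -1.0]]
ft_force: [0.2, 0.1, 0.2]
finger_gap: -0.0001
post n 89 px [207.9326 167.7528] xyz [ 0.5198 -0.0131  0.2529] rad 4.577834129333496 ang (np.float64(99.89878886753067), np.float64(0.027432898938001934))
post n 89 px [273.7865 170.2472] xyz [ 0.5294 -0.0643  0.2529] rad 4.485780239105225 ang (np.float64(281.3789782567236), np.float64(0.024722160113039335))
[243 166] 183 121
```

View pics/c5.png

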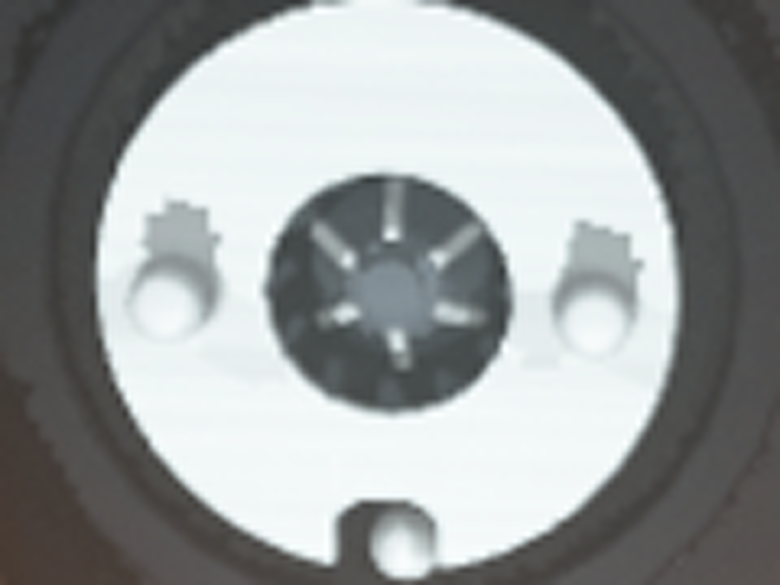

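The notch (338–437, middle 387) is still left of the pin (404), so that pass went over the post top at z ≈ 0.252. I'll repeat it lower.

```bash
python3 -m pendant '[[0.0,0,0.045,0,0,0,0],[0,0,0.045,0,0,0,0],[0,0,0.02,0,0,0,0],[0,0,0,0,0,0,0],[0,0,0,0,0,0,0]]'; python3 goal.py 283.1 -15.8 .247
```

```text
time: 9.0
tcp_pos: [0.5025, -0.0722, 0.2516]
eef_rot: [[0.976, 0.22, 0.001], [0.22, -0.976, 0.005], [0.002, -0.005, -1.0]]
ft_force: [1.5, -0.4, -0.9]
finger_gap: -0.0002
t 9.0 f [ 1.5059 -0.4083 -0.8728] tcp [ 0.5025 -0.0722  0.2516] shift mm [12.8646  0.1645  4.6661] turn [-0.2757 -0.1067 -0.4013]
tool now: radial 26.2677323115741 tang -28.671874411271975 yaw 12.698409031355242
```

```bash
python3 -m pendant '[[0.004,0,0.004,0,0,0,0],[0.004,0,0,0,0,0,0],[0,0,0,0,0,0,0]]'; python3 goal.py 283.1 -15.8 .247
```

```text
time: 9.3
tcp_pos: [0.5124, -0.0702, 0.25]
eef_rot: [[0.975, 0.22, 0.006], [0.22, -0.975, 0.005], [0.007, -0.004, -1.0]]
ft_force: [0.6, -0.3, 0.1]
finger_gap: -0.0
t 9.3 f [ 0.5789 -0.3299  0.1122] tcp [ 0.5124 -0.0702  0.25  ] shift mm [ 2.7945 -0.0955  3.0607] turn [-0.2226 -0.3872 -0.3841]
tool now: radial 26.588569880690365 tang -18.615723002466495 yaw 12.715102208514226
```

```bash
python3 -m pendant '[[0,0,0.0035,0,0,0,0],[0.0015,0,0,0,0,0,0],[0.001,0,0,0,0,0,0],[0,0,0,0,0,0,0]]'; python3 goal.py 283.1 -15.8 .247
```

```text
time: 9.7
tcp_pos: [0.5149, -0.0698, 0.2474]
eef_rot: [[0.975, 0.22, 0.006], [0.22, -0.975, 0.005], [0.007, -0.004, -1.0]]
ft_force: [-1.1, -0.4, -0.1]
finger_gap: -0.0001
t 9.7 f [-1.1045 -0.45   -0.1344] tcp [ 0.5149 -0.0698  0.2474] shift mm [ 0.2586 -0.251   0.3925] turn [-0.2118 -0.4    -0.3934]
tool now: radial 26.75064486179567 tang -16.063029884475487 yaw 12.705838782932764
```

```bash
python3 -m pendant '[[0.0006,0,0,0,0,0,0],[-0.007,0,0,0,0,0,0],[0,0,-0.045,0,0,0,0],[0.011,-0.0135,-0.045,0,0,0,0.042],[0.011,-0.0135,-0.025,0,0,0,0.042],[0,0,0,0,0,0,0.042],[0,0,0,0,0,0,0.042]]'
python3 - <<'E'
from h import *
np.set_printoptions(precision=4,suppress=True)
c=snap('wrist','w6'); posts(c)
q=proj(c,[.5245,-.0401,.242]).astype(int); x,y=q[0]-60,q[1]-45;print(q,x,y)
cv2.imwrite('pics/c6.png',cv2.resize(c['image'][y:y+90,x:x+120,::-1],None,fx=6.5,fy=6.5,interpolation=cv2.INTER_CUBIC))
E
```

```text
time: 10.4
tcp_pos: [0.5207, -0.0403, 0.3647]
eef_rot: [[0.976, 0.219, 0.003], [0.219, -0.976, 0.007], [0.005, -0.006, -1.0]]
ft_force: [-0.1, -0.4, -0.4]
finger_gap: 0.0422
post n 89 px [243.3371 195.4607] xyz [ 0.519  -0.0127  0.2528] rad 4.61288595199585 ang (np.float64(101.3714371015553), np.float64(0.027978793610520032))
post n 84 px [308.6786 195.8214] xyz [ 0.53   -0.0641  0.2528] rad 4.696238994598389 ang (np.float64(283.0087979768309), np.float64(0.024607316986088788))
[278 192] 218 147
```

View pics/c6.png

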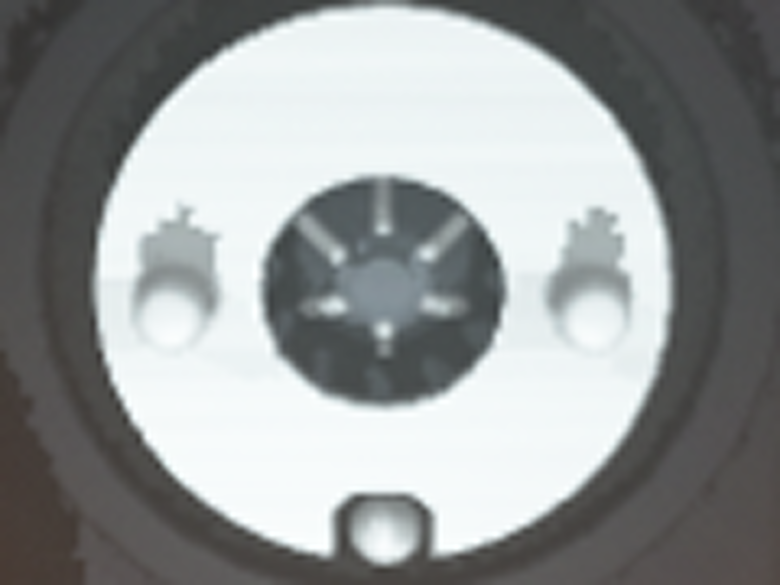

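Notch (336–432, middle 384) and pin (385) are lined up. Next I press on both post tops with the fingers 42 mm apart.

```bash
python3 -m pendant '[[0.0045,0,0.04,0,0,0,0.042],[0,0,0.04,0,0,0,0.042],[0,0,0.01,0,0,0,0.042],[0,0,0,0,0,0,0.042],[0,0,0,0,0,0,0.042]]'
```

```text
time: 10.95
tcp_pos: [0.5237, -0.0412, 0.2708]
eef_rot: [[0.976, 0.217, 0.001], [0.217, -0.976, 0.005], [0.002, -0.004, -1.0]]
ft_force: [0.6, 0.1, 0.8]
finger_gap: 0.0417
```

```bash
python3 -m pendant '[[0.001,-0.002,0.005,0,0,0,0.042],[0,0,0.004,0,0,0,0.042],[0,0,0.003,0,0,0,0.042],[0,0,0,0,0,0,0.042]]'; python3 -m pendant '[[0,0,0.003,0,0,0,0.042],[0,0,0.002,0,0,0,0.042],[0,0,0,0,0,0,0.042]]'
```

```text
time: 11.35
tcp_pos: [0.5265, -0.0387, 0.2621]
eef_rot: [[0.976, 0.217, 0.009], [0.217, -0.976, 0.006], [0.01, -0.003, -1.0]]
ft_force: [-0.5, -0.6, 0.2]
finger_gap: 0.0418
time: 11.65
tcp_pos: [0.5269, -0.0386, 0.2574]
eef_rot: [[0.976, 0.217, 0.011], [0.217, -0.976, 0.006], [0.012, -0.003, -1.0]]
ft_force: [0.3, 1.0, -0.1]
finger_gap: 0.0418
```

```bash
for i in 1 2; do python3 -m pendant '[[0,0,0.002,0,0,0,0.042],[0,0,0.002,0,0,0,0.042],[0,0,0,0,0,0,0.042]]' | grep -E 'tcp|ft_'; done
```

```text
tcp_pos: [0.5269, -0.0386, 0.253]
ft_force: [-0.2, -0.2, -0.7]
tcp_pos: [0.5273, -0.0387, 0.2503]
ft_force: [-0.3, -0.1, -1.1]
```

```bash
for i in 1 2 3; do python3 -m pendant '[[0,0,0.0015,0,0,0,0.042],[0,0,0.0015,0,0,0,0.042]]' | grep -E 'tcp|ft_'; done
```

```text
tcp_pos: [0.5276, -0.0387, 0.2489]
ft_force: [-2.9, 1.4, 5.7]
tcp_pos: [0.5276, -0.0387, 0.2478]
ft_force: [-2.5, 0.7, 5.4]
tcp_pos: [0.5276, -0.0387, 0.2469]
ft_force: [-2.5, 1.2, 6.4]
```

```bash
for i in 1 2 3; do python3 -m pendant '[[0,0,0.002,0,0,0,0.042],[0,0,0.002,0,0,0,0.042]]' | grep -E 'tcp|ft_'; done
```

```text
tcp_pos: [0.5276, -0.0387, 0.2452]
ft_force: [-4.1, 3.2, 10.5]
tcp_pos: [0.5276, -0.0387, 0.2452]
ft_force: [-5.1, 2.6, 10.4]
tcp_pos: [0.5277, -0.0387, 0.2452]
ft_force: [-4.1, 1.5, 9.4]
```

```bash
for d in 1 2; do python3 -m pendant '[[0,0,0.0035,0,0,0,0.042],[0,0,0.0035,0,0,0,0.042]]' | grep -E 'tcp|ft_'; done
python3 - <<'E'
from h import *
c=snap('wrist','w7'); q=proj(c,[.5245,-.0401,.236]).astype(int);print(q)
cv2.imwrite('pics/c7.png',c['image'][...,::-1])
E
```

```text
tcp_pos: [0.5279, -0.0387, 0.2451]
ft_force: [-8.3, 2.5, 18.3]
tcp_pos: [0.5279, -0.0387, 0.2451]
ft_force: [-7.8, 3.3, 15.8]
[277 268]
```

```bash
python3 -m pendant '[[0,0,-0.015,0,0,0,0.042],[0,0,-0.04,0,0,0,0.042],[0,0,-0.045,0,0,0,0.042],[0,0,-0.02,0,0,0,0.042],[0,0,0,0,0,0,0.042],[0,0,0,0,0,0,0.042]]'
python3 - <<'E'
from h import *
import h; h.POST_DOWN=1.5
np.set_printoptions(precision=4,suppress=True)
c=snap('wrist','w8'); posts(c)
for r,a in [(.027,60),(.027,150),(.027,320)]:
    P=[.525+r*np.cos(np.radians(a)),-.039+r*np.sin(np.radians(a)),.237]
    for f in('w6','w8'):
        d=dict(np.load(f'pics/{f}.npz')); u,v=proj(d,P); print(f,a,pt(d,u,v)[2])
q=proj(c,[.5245,-.0401,.242]).astype(int); x,y=q[0]-60,q[1]-45;print(q,x,y)
cv2.imwrite('pics/c8.png',cv2.resize(c['image'][y:y+90,x:x+120,::-1],None,fx=6.5,fy=6.5,interpolation=cv2.INTER_CUBIC))
E
```

```text
time: 14.5
tcp_pos: [0.5227, -0.0386, 0.3674]
eef_rot: [[0.974, 0.225, 0.03], [0.225, -0.974, 0.002], [0.03, 0.005, -1.0]]
ft_force: [-0.2, -0.3, 0.9]
finger_gap: 0.0418
post n 107 px [244.972  198.1776] xyz [ 0.5188 -0.0126  0.2462] rad 5.04619026184082 ang (np.float64(101.77457636902822), np.float64(0.02807576089059131))
post n 106 px [307.3396 198.3962] xyz [ 0.5304 -0.0641  0.2461] rad 4.866581916809082 ang (np.float64(283.9050423142147), np.float64(0.0247487115242471))
w6 60 0.24224539196096528
w8 60 0.2354877140162313
w6 150 0.24101808638055944
w8 150 0.23543110423234792
w6 320 0.24234894626143577
w8 320 0.2360374291062638
[278 197] 218 152
```

View pics/c8.png

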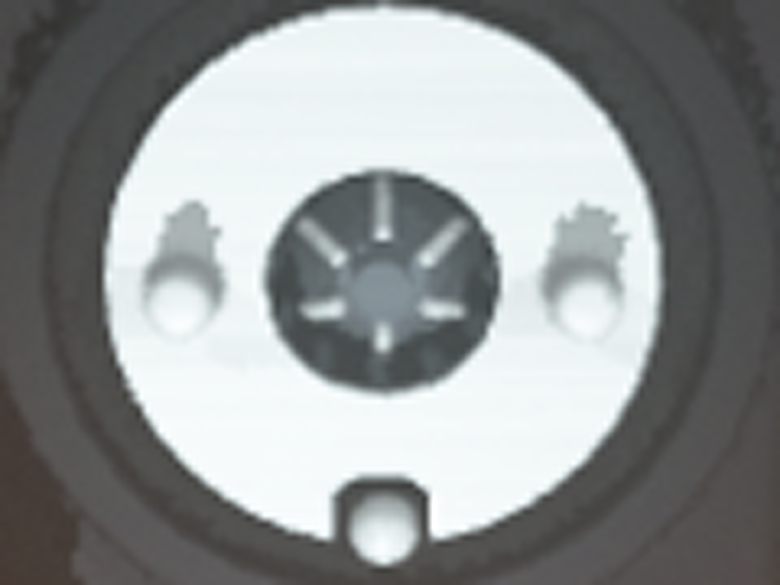

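The ring's top has dropped from about 0.242 to 0.2357 m. The pin (384) sits in the middle of the notch (335–430), and the robot is clear, so I'm handing in.

```bash
python3 -c "
from workcell import readout,job
s=readout.sense();print(s['time'],s['ft_force'],abs(s['qvel']).max()); print(job.hand_in())"
```

```text
14.55 [0.59453194 0.17862037 0.78870323] 0.014413813896716744
the job is handed in; nothing more can be done
None
```

The ring is turned to the pin and pressed home, and I handed the job in at 14.6 s. I pushed it about 86° anticlockwise with the shut fingertips against post_a. One nudge went over the top of the post at z ≈ 0.252 without turning the ring, so I repeated it lower. Then I pressed on both post tops with the fingers 42 mm apart.

**Last checks:**
- **Depth:** the post tops dropped from 0.2528 to 0.2462 m and the ring face from about 0.242 to 0.2357 m, so the ring is down its full 6 mm. It came to a hard stop, where the push read up to about 20 N.
- **Alignment:** in the last wrist picture the pin is centred in the notch, to within about 0.5 mm.
- **Clear of it:** the fingers are about 0.12 m above the ring and the force reading is about 1 N, which is noise.
- **Other things:** I felt no contact with anything else. I did not measure the other objects again at the end.
- **Disagreement:** the post angles from the range image differed by 1–2° from those picked off the pictures. I used the close-up picture of notch and pin for the last correction.

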